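# Load the weighing cell and hold its release lever

### The arm

A 7-joint arm with a two-finger parallel gripper is mounted at the origin on a cart in front of the work surface, level with it; the furniture and walls round the work are solid. World frame = base frame: x ahead of the robot, y to its left, z up, the work surface at z = 0. Lengths are in m, angles in rad, forces in N, time in s.
With the tool pointing down it reaches from about 0.425 to 0.975 m from the base axis. Payload 16.7 kg.
Tool frame: the origin (TCP) lies at the very end of the fingers, on their centre line; the grasp point (between the pads) lies 19 mm behind it; z points along the fingers, y is the line along which they close (so a half turn about z gives the same grasp; the last joint's range is limited). The gripper opens to 85 mm and grips with 20 to 120 N. Pads are 22 mm wide; open, the fingers measure 114 mm over their backs; the gripper's body (76 mm by 85 mm) begins 54 mm behind the grasp point. The pads swing forward as they close: fully open they stand 13 mm farther back than shut.
Start: joints at [0.973, 0.426, 0.074, 1.606, -0.034, 1.111, -0.067], TCP at [0.293, -0.608, 0.231] pointing down, gripper open.
Joint ranges: [-2.85, 2.85], [-0.5, 2.14], [-1.23, 1.37], [0.21, 2.46], [-1.02, 4.16], [0.16, 2.05], [-2.73, 2.73]. Speed limits (rad/s): [1.89, 1.89, 2.39, 2.39, 3.01, 3.01, 3.01].

### API

Orientations are given as a unit quaternion [x, y, z, w].
In Python, from plant import monitor, optics, manip gives the robot as it stands. The module is installed in compiled form; this text tells all that it offers.
- The arm moves only by the shell command python3 -m crank 'ROWS' [OPENING] [FORCE]. ROWS is JSON, a list of rows, each an object of numbers: "tx", "ty", "tz": the shift along the tool's x, y, z in mm; "wx", "wy", "wz": the turn, a rotation vector about the tool's x, y, z in rad. In form: [{"tx": .., "ty": .., "tz": .., "wx": .., "wy": .., "wz": ..}, ...]. A call has exactly 8 rows; each row is the pose to reach, as a shift and turn from the pose commanded when the call began, along the tool's axes at that moment; what a row does not reach only later rows make up. A row lasts 1/10 s, in which the tool goes at most 50 mm and 8.59 degrees, less where a joint would pass 70% of its speed; a pose out of reach is approached as far as the arm can. A call with a gripper value outside its range is refused whole. OPENING is the opening, from 0 (shut) to 1 (fully open), set as the call begins (- or left out, the last holds). The fingers move at their own pace and stop on an object; FORCE is the grip in N (left out, the last holds). Time passes only in rows, so rows that repeat a pose let the fingers close, or fill a call up. It gives the time, the measured TCP pose, the force, the opening and the grip force at its end, in the units of the state.
- monitor.get_obs(): the state, without advancing time (a new reading comes with each control period).
- optics.capture(name): name is "scene" or "top" or "wrist"; returns a dict with "image" (480x640x3 uint8, red, green, blue), "range_z" (480x640 float32, m along the optical axis (not along the pixel's ray), 0 where there is no reading), "intrinsics" (3x3 intrinsics, pixels), "rvec" (rotation vector, rad) and "tvec" (3), from world to camera coordinates, as OpenCV has them. Camera axes: x right, y down, z forward; pixel columns grow to the right and rows downward; lengths in m; the calibration is good to about 2 mm. The wrist camera is an equidistant fisheye: a pixel r from the principal point sees the ray r / f radians off the axis. A picture is of the moment at which its call begins.
- manip.close_job(): hands the job in; it is judged then, once.
The state is a dict: "t": time; "joint_positions": joint angles; "qd": joint speeds; "tau": joint torques, N m; "tool_pos": TCP position; "tool_rot": TCP orientation; "ft_force": force on the tool from outside, world axes, zero at the start; "moment": the same for the moment, N m; "grip_width": opening from 0.0 (shut) to 1.0 (fully open); "finger_force": force on a finger pad.
Only numpy, scipy, OpenCV 4.12 (cv2) and the standard library are available. Lean on these libraries where they do the work, as an engineer would, in place of code of your own. Each camera call takes 0.05 s, during which the arm holds its last target. There are 200 camera calls.

### The job

Set the small porcelain crucible upright and centred on top of the narrow round post of the weighing cell, and let go of it. Only then press the pad of the spring-loaded release lever down with the fingers to its middle position, where the lever is level and flush with the tops of its two side cheeks, and keep holding it there: finish while still holding it, without ever pushing it on down to its stop. Leave everything else on the worktop where it is, and do not tip the crucible over.

Things in the scene. Friction and masses are not known exactly. Their poses are not given: they have to be found in the camera images.
- crucible: The white porcelain crucible, an open tapered cup 34 mm high, 41 mm across the rim and 25 mm across the foot, about 30 g, loose and upright near the front of the worktop. Origin: centre of the underside of its foot; z up along its axis. It can be pinched across the rim from above.
- weigh_cell: The weighing cell, fixed: a low white housing (94 x 86 mm, top 39 mm above the worktop) with an upright steel post in the middle, whose head is 36 mm across, 10 mm thick and has a flat top 80 mm above the worktop. Origin: on the worktop under the axis of the post.
- post_top (a point): Centre of the flat top of the weighing cell's post, 80 mm above the worktop; the crucible's foot belongs here.
- lever_box: The release-lever unit, fixed: a grey base plate 150 x 64 x 12 mm with two upright aluminium cheeks, between which a steel lever is hinged. Origin: on the worktop under the middle of the unit; +x points along the lever from its pad (middle at x = -45 mm) to its hinge (x = +45 mm). The cheeks are 8 mm thick, 40 mm apart inside, reach from x = 0 to x = 70 mm, and their flat tops are 68 mm above the worktop.
- lever_pad (a point): Middle of the upper face of the black pad (40 x 38 mm) at the free end of the lever, where the fingers press; it moves with the lever. It is about 84 mm above the worktop with the lever released, 68 mm (as high as the cheek tops) with the lever level, and 52 mm at the stop; on the way from released to level it moves sideways by less than 3 mm.
- lever (a joint): Angle of the lever in rad: 0 released (the pad end slopes up), growing as the pad is pressed down; 0.18 is level, the middle position that releases the weighing cell; 0.36 is the lower stop, which locks it again. A spring returns it to 0: on the pad it takes about 2 N to start, 6 N at level and 10 N at the stop.
- stopper: Bystander: a tapered rubber stopper, 36 mm across, 30 mm high, loose. Origin: centre of its underside.
- petri: Bystander: a covered glass petri dish, 66 mm across, 17 mm high, loose. Origin: centre of its underside.
- dropper: Bystander: a dropper bottle, 42 mm across, 110 mm high, loose. Origin: centre of its underside.

How it is judged:
On the way, in this order (a step that is already met when the one before it is completed fails the run):
1. the crucible stands upright and centred on the post, let go (horizontal distance between crucible and post_top below 0.011 m and z of crucible in the frame of post_top between -0.004 and 0.004 m and angle between crucible's own z axis and vertical below 0.12 rad and contact force between the fingers and crucible below 0.05 N), for 0.3 s.
2. the lever is pressed to its middle position by the fingers, the crucible still on the post (horizontal distance between crucible and post_top below 0.011 m and z of crucible in the frame of post_top between -0.004 and 0.004 m and angle between crucible's own z axis and vertical below 0.12 rad and value of joint lever between 0.13 and 0.23 rad and contact force between the fingers and lever_box above 1.5 N), for 0.5 s.
At the end, for the whole second after the job is handed in: The fingers hold the lever, at rest, at 0.18 rad within 0.05 rad (level; about 4.5 mm at the pad), pressing it with more than 1.5 N, while the crucible stands free, upright within 0.12 rad, on the post top (height within 4 mm, centre within 11 mm of the post's axis) (all of step 2 and contact force between the fingers and crucible below 0.05 N and velocity of joint lever between -0.05 and 0.05 rad/s and linear speed of crucible below 0.02 m/s); the arm keeps its last pose, push and grip.
It fails at once if the lever is pushed on towards its stop (beyond 0.30 rad) (value of joint lever above 0.3 rad).
It fails at once if the lever is pressed (beyond 0.06 rad) while the crucible is not standing on the post (value of joint lever above 0.06 rad and not (horizontal distance between crucible and post_top below 0.011 m and z of crucible in the frame of post_top between -0.004 and 0.004 m and angle between crucible's own z axis and vertical below 0.12 rad)).
It fails at once if the crucible is tipped over (angle between crucible's own z axis and vertical above 0.6 rad).
It fails at once if a bystander is moved more than 20 mm (distance of any of stopper, petri, dropper from where it was at the start of the episode above 0.02 m).
It also fails if it takes over 48 s, if anything falls off the work surface, if the arm or the gripper's body presses on something with over 40 N, if the wrist force passes 120 N, or if a joint passes its speed limit or range.

## Working session

There is one attempt and no reset: what is moved stays moved. The work goes in short steps, Python scripts to look and compute and a shell command to move; the robot and the scene stay as the last step left them, time stands still between calls to the robot, and variables do not carry over. Pictures are saved under pics/ and viewed, at most 10 in all, crops included, and the job is handed in when it is done.

```bash
mkdir -p pics
cat > h.py <<'E'
import numpy as np, cv2
from plant import monitor, optics, manip
def cap(n):
    c=optics.capture(n); np.savez('%s.npz'%n,**c); return c
def save(c,f): cv2.imwrite('pics/'+f,cv2.cvtColor(c['image'],cv2.COLOR_RGB2BGR))
def cloud(c):
    K=c['intrinsics'];R=cv2.Rodrigues(np.array(c['rvec'],float))[0];t=np.array(c['tvec'],float).ravel()
    z=c['range_z'];v,u=np.mgrid[:480,:640]
    P=np.stack([(u-K[0,2])/K[0,0]*z,(v-K[1,2])/K[1,1]*z,z],-1)
    return (P-t)@R
E
python3 - <<'E'
from h import *
for n in('top','scene'):
    c=cap(n);save(c,n+'1.png');R=cv2.Rodrigues(c['rvec'])[0];print(n,c['intrinsics'].tolist(),(-R.T@c['tvec'].ravel()))
o=monitor.get_obs()
for k in o: print(k,np.round(o[k],4))
E
```

```text
top [[598.9540722470376, 0.0, 327.6875457819404], [0.0, 598.9540722470376, 244.75356709160675], [0.0, 0.0, 1.0]] [ 0.35771179 -0.15796316  1.26457147]
scene [[497.3814840124905, 0.0, 312.9049638791205], [0.0, 497.3814840124905, 243.21872612616883], [0.0, 0.0, 1.0]] [0.21571208 0.29272097 0.75689199]
t 0.1
joint_positions [ 0.9725  0.4267  0.0738  1.6065 -0.0341  1.1108 -0.0671]
qd [ 0.0002 -0.0014  0.0005 -0.003  -0.      0.0006  0.    ]
tau [ 7.80000e-03 -9.51545e+01  3.77120e+00 -4.64412e+01  1.96000e-02
  6.50000e-03  1.00000e-04]
tool_pos [ 0.2927 -0.6078  0.2307]
tool_rot [ 9.749e-01  2.225e-01 -2.000e-04 -6.000e-04]
ft_force [-0.0493  0.5504  1.0854]
moment [-0.0429 -0.0329 -0.004 ]
finger_force 0.0
grip_width 0.9971
```

View pics/top1.png

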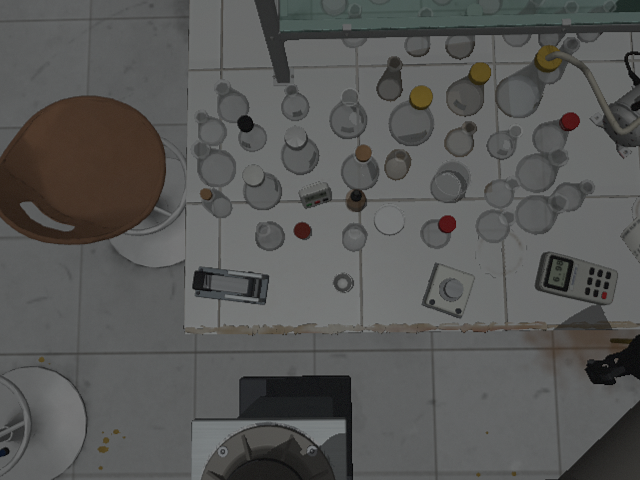

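View pics/scene1.png

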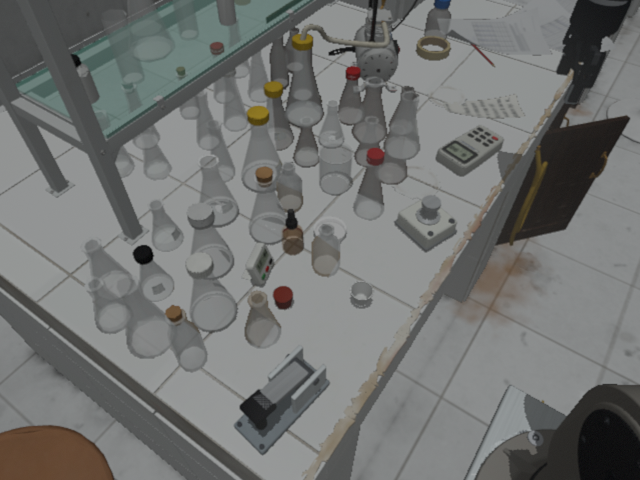

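The top view shows the crucible at about (344,283), the post at (451,290), and the lever unit at (231,286) with its pad on the left at about (204,285). The bystanders are the stopper at (303,231), the petri dish at (389,220) and the dropper at (356,200). The scene view agrees: crucible (361,294), post (430,205), pad (258,408).

Run:
```python
from h import *
for n,boxes in (('top',{'cruc':(325,262,365,305),'cell':(420,258,478,320),'lever':(188,262,275,310),'stop':(290,220,316,242)}),('scene',{'cruc':(345,275,378,312),'cell':(392,188,462,252),'lever':(230,340,335,452)})):
    c=np.load(n+'.npz');P=cloud(c)
    for k,(a,b,d,e) in boxes.items():
        Q=P[b:e,a:d].reshape(-1,3);Q=Q[(c['range_z'][b:e,a:d].ravel()>0)]
        print(n,k,'zmax',Q[:,2].max().round(4),'tbl',np.percentile(Q[:,2],[2,10]).round(4))
        def fit(lo,hi):
            S=Q[(Q[:,2]>lo)&(Q[:,2]<hi)]
            if len(S)<5:return
            r=cv2.minAreaRect((S[:,:2]*1000).astype(np.float32));cc=cv2.minEnclosingCircle((S[:,:2]*1000).astype(np.float32))
            print('  ',lo,hi,len(S),'mean',S.mean(0).round(4),'rect',np.round(r[0],1),np.round(r[1],1),round(r[2],1),'circ',np.round(cc[0],1),round(cc[1],1))
        for lo,hi in {'cruc':[(.026,.042),(.012,.042)],'cell':[(.073,.088),(.03,.045)],'lever':[(.06,.075),(.005,.02),(.076,.1)],'stop':[(.02,.04)]}[k]: fit(lo,hi)
```

```text
top cruc zmax 0.0392 tbl [-0.0038 -0.0015]
   0.026 0.042 110 mean [ 0.4295 -0.1569  0.0323] rect [ 428.6 -157.5] [37.  39.4] 88.7 circ [ 429.4 -157.3] 20.5
   0.012 0.042 199 mean [ 0.4303 -0.1575  0.0264] rect [ 428.6 -157.5] [37.  39.4] 88.7 circ [ 429.4 -157.3] 20.5
top cell zmax 0.0879 tbl [-0.0028 -0.0003]
   0.073 0.088 264 mean [ 0.4117 -0.3764  0.0805] rect [ 411.2 -376.5] [34.2 33.5] 87.7 circ [ 412. -377.] 18.0
   0.03 0.045 1373 mean [ 0.4112 -0.3746  0.0395] rect [ 411.7 -376.9] [81.  88.2] 70.1 circ [ 411.7 -376.7] 56.4
top lever zmax 0.095 tbl [-0.0028 -0.0004]
   0.06 0.075 677 mean [0.4236 0.0432 0.0692] rect [425.1  51.9] [91.1 61.2] 82.2 circ [424.2  48.5] 49.4
   0.005 0.02 888 mean [0.4237 0.0749 0.0114] rect [427.4  77. ] [183.1  99.3] 89.3 circ [428.9  75.5] 98.4
   0.076 0.1 594 mean [0.4316 0.1059 0.0826] rect [430.   90.9] [98.1 37.7] 82.6 circ [428.5  91.1] 49.7
top stop zmax 0.0378 tbl [-0.0026 -0.0009]
   0.02 0.04 223 mean [ 0.5397 -0.0747  0.0308] rect [539.5 -74.5] [34.  33.9] 78.6 circ [539.4 -74.5] 18.0
scene cruc zmax 0.0373 tbl [-0.0018 -0.0005]
  
[... 167 characters left out ...]
[ 428.3 -156. ] [38.5 40. ] 31.4 circ [ 428.6 -155.6] 21.1
scene cell zmax 0.083 tbl [-0.0014 -0.0001]
   0.073 0.088 251 mean [ 0.4099 -0.3725  0.0795] rect [ 410.8 -374.7] [35.  36.6] 42.2 circ [ 409.9 -373.5] 19.8
   0.03 0.045 1136 mean [ 0.4058 -0.3625  0.0389] rect [ 411.1 -373.1] [80.1 89.4] 70.9 circ [ 410.  -373.5] 56.8
scene lever zmax 0.0891 tbl [-0.0017 -0.0005]
   0.06 0.075 1286 mean [0.4203 0.0477 0.0684] rect [427.   62.6] [111.6  62.1] 77.8 circ [425.3  63. ] 60.4
   0.005 0.02 2031 mean [0.4255 0.0985 0.012 ] rect [433.9  60.6] [145.3 182.7] 31.7 circ [450.2  63.8] 98.1
   0.076 0.1 1131 mean [0.4298 0.1118 0.0821] rect [429.4 102.8] [76.5 37.7] 81.6 circ [430.2 103.2] 40.4
```

Run:
```python
from h import *
P=np.concatenate([cloud(np.load(n+'.npz'))[np.load(n+'.npz')['range_z']>0] for n in('top','scene')])
for nm,p in (('c',(.429,-.157)),('post',(.411,-.3755)),('pad',(.436,.123)),('path',(.36,-.45))):
    d=np.hypot(P[:,0]-p[0],P[:,1]-p[1])
    print(nm,[(r,P[(d<r)&(P[:,2]<.5)][:,2].max().round(3)) for r in (.04,.07,.09,.11,.13,.15)])
# pad and cheeks: lateral coords
c=np.load('top.npz');Q=cloud(c)[262:310,188:275].reshape(-1,3);img=c['image'][262:310,188:275].reshape(-1,3)
m=(img.max(1)<60)&(Q[:,2]>.07);S=Q[m];print('pad dark',m.sum(),S.mean(0).round(4),cv2.minAreaRect((S[:,:2]*1000).astype(np.float32)))
m=(Q[:,2]>.062)&(Q[:,2]<.074)&(Q[:,1]<.075);print('cheek',cv2.minAreaRect((Q[m][:,:2]*1000).astype(np.float32)))
m=(Q[:,2]>.008)&(Q[:,2]<.016);S=Q[m];print('base',np.percentile(S,[1,99],axis=0).round(4))
```

```text
c [(0.04, np.float64(0.039)), (0.07, np.float64(0.074)), (0.09, np.float64(0.116)), (0.11, np.float64(0.116)), (0.13, np.float64(0.116)), (0.15, np.float64(0.116))]
post [(0.04, np.float64(0.088)), (0.07, np.float64(0.088)), (0.09, np.float64(0.088)), (0.11, np.float64(0.161)), (0.13, np.float64(0.161)), (0.15, np.float64(0.162))]
pad [(0.04, np.float64(0.095)), (0.07, np.float64(0.095)), (0.09, np.float64(0.095)), (0.11, np.float64(0.095)), (0.13, np.float64(0.095)), (0.15, np.float64(0.156))]
path [(0.04, np.float64(0.012)), (0.07, np.float64(0.046)), (0.09, np.float64(0.087)), (0.11, np.float64(0.088)), (0.13, np.float64(0.426)), (0.15, np.float64(0.426))]
pad dark 318 [0.4334 0.1152 0.0878] ((408.8528137207031, -12.718292236328125), (305.02130126953125, 42.51936721801758), 78.53848266601562)
cheek ((423.89044189453125, 41.49245834350586), (70.12635803222656, 60.67938995361328), 82.22660827636719)
base [[ 0.3894 -0.0005  0.0083]
 [ 0.4665  0.1493  0.0158]]
```

```bash
python3 -m crank '[{"tx":15,"ty":-17},{"tx":45,"ty":-49},{"tx":75,"ty":-82},{"tx":105,"ty":-115},{"tx":135,"ty":-147},{"tx":165,"ty":-180},{"tx":185,"ty":-202},{"tx":195,"ty":-213}]' 1 20
```

```text
schema error: expected keys tx, ty, tz, wx, wy, wz
```

```bash
python3 -m crank '[{"tx":15,"ty":-17,"tz":0,"wx":0,"wy":0,"wz":0.05},{"tx":45,"ty":-49,"tz":0,"wx":0,"wy":0,"wz":0.12},{"tx":75,"ty":-82,"tz":0,"wx":0,"wy":0,"wz":0.2},{"tx":105,"ty":-115,"tz":0,"wx":0,"wy":0,"wz":0.28},{"tx":135,"ty":-147,"tz":0,"wx":0,"wy":0,"wz":0.36},{"tx":165,"ty":-180,"tz":0,"wx":0,"wy":0,"wz":0.41},{"tx":185,"ty":-202,"tz":0,"wx":0,"wy":0,"wz":0.44},{"tx":195,"ty":-213,"tz":0,"wx":0,"wy":0,"wz":0.449}]' 1 20; python3 -c "
from h import *
o=monitor.get_obs();print(o['tool_pos'],o['tool_rot'],o['joint_positions'])"
```

```text
t: 0.9
tool_pos: [0.3769, -0.3288, 0.2313]
tool_rot: [1.0, 0.001, 0.0, -0.0]
ft_force: [0.3, -0.2, 1.2]
grip_width: 1.0
finger_force: 0.0
[ 0.3768907  -0.32876118  0.23129077] [ 9.99999670e-01  7.56539984e-04  1.13406349e-05 -2.97485128e-04] [ 0.57807975  0.14073725  0.01182233  1.99019734 -0.00255519  1.01098168
 -0.97814056]
```

```bash
python3 -m crank '[{"tx":8,"ty":-26,"tz":0,"wx":0,"wy":0,"wz":0},{"tx":18,"ty":-60,"tz":10,"wx":0,"wy":0,"wz":0},{"tx":30,"ty":-100,"tz":30,"wx":0,"wy":0,"wz":0},{"tx":42,"ty":-140,"tz":60,"wx":0,"wy":0,"wz":0},{"tx":50,"ty":-165,"tz":90,"wx":0,"wy":0,"wz":0},{"tx":53,"ty":-172,"tz":110,"wx":0,"wy":0,"wz":0},{"tx":53,"ty":-173,"tz":120,"wx":0,"wy":0,"wz":0},{"tx":53,"ty":-173,"tz":120,"wx":0,"wy":0,"wz":0}]' 1 20
python3 - <<'E'
from h import *
o=monitor.get_obs();print(o['tool_pos'],o['tool_rot'])
c=cap('wrist');save(c,'w1.png');R=cv2.Rodrigues(c['rvec'])[0];print(c['intrinsics'],-R.T@c['tvec'].ravel())
E
```

```text
t: 1.7
tool_pos: [0.4283, -0.1587, 0.1104]
tool_rot: [1.0, -0.0, -0.001, -0.0]
ft_force: [0.1, -0.9, 0.5]
grip_width: 1.003
finger_force: 0.0
[ 0.42833597 -0.15874595  0.11038345] [ 9.99999318e-01 -6.91121041e-05 -1.13631039e-03 -2.59018072e-04]
[[371.64829954   0.         316.41544063]
 [  0.         371.64829954 240.12654283]
 [  0.           0.           1.        ]] [ 0.50689944 -0.15835573  0.25287113]
```

View pics/w1.png

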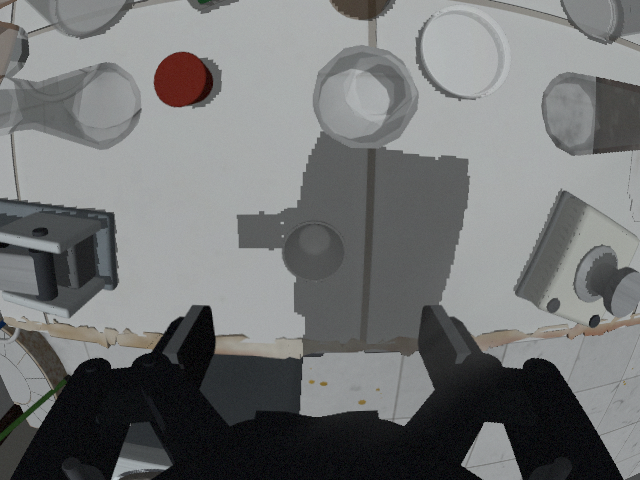

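The wrist view shows the crucible at (313,250) between the open fingers. The stopper is at (183,79), the petri dish at (463,53), and a flask at (365,95) in front of the camera.

```bash
cat >> h.py <<'E'
def fray(c,u,v,z):
    K=c['intrinsics'];R=cv2.Rodrigues(c['rvec'])[0];C=-R.T@c['tvec'].ravel()
    a=(u-K[0,2])/K[0,0];b=(v-K[1,2])/K[1,1];r=np.hypot(a,b)
    d=R.T@np.array([np.sin(r)*a/r,np.sin(r)*b/r,np.cos(r)]);return C+d*(z-C[2])/d[2]
E
python3 - <<'E'
from h import *
c=np.load('wrist.npz')
for p in((282,251),(344,251),(313,220.5),(313,282)):print(p,fray(c,*p,.034).round(4))
E
python3 -m crank '[{"tx":0,"ty":-0.5,"tz":10,"wx":0,"wy":0,"wz":0},{"tx":0,"ty":-1,"tz":30,"wx":0,"wy":0,"wz":0},{"tx":0,"ty":-1,"tz":50,"wx":0,"wy":0,"wz":0},{"tx":0,"ty":-1,"tz":68,"wx":0,"wy":0,"wz":0},{"tx":0,"ty":-1,"tz":80,"wx":0,"wy":0,"wz":0},{"tx":0,"ty":-1,"tz":88,"wx":0,"wy":0,"wz":0},{"tx":0,"ty":-1,"tz":92,"wx":0,"wy":0,"wz":0},{"tx":0,"ty":-1,"tz":92,"wx":0,"wy":0,"wz":0}]' 1 20
```

```text
(282, 251) [ 0.4294 -0.1365  0.034 ]
(344, 251) [ 0.4294 -0.1753  0.034 ]
(313, 220.5) [ 0.4491 -0.1559  0.034 ]
(313, 282) [ 0.4082 -0.1558  0.034 ]
t: 2.55
tool_pos: [0.4292, -0.1578, 0.0193]
tool_rot: [1.0, -0.0, -0.0, -0.0]
ft_force: [0.3, 0.2, -0.7]
grip_width: 1.002
finger_force: 0.0
```

```bash
python3 -m crank '[{"tx":0,"ty":-0.5,"tz":3,"wx":0,"wy":0,"wz":0},{"tx":0,"ty":-1,"tz":6,"wx":0,"wy":0,"wz":0},{"tx":0,"ty":-1,"tz":6,"wx":0,"wy":0,"wz":0},{"tx":0,"ty":-1,"tz":6,"wx":0,"wy":0,"wz":0},{"tx":0,"ty":-1,"tz":6,"wx":0,"wy":0,"wz":0},{"tx":0,"ty":-1,"tz":6,"wx":0,"wy":0,"wz":0},{"tx":0,"ty":-1,"tz":6,"wx":0,"wy":0,"wz":0},{"tx":0,"ty":-1,"tz":6,"wx":0,"wy":0,"wz":0}]' 1 20
python3 -m crank '[{"tx":0,"ty":0,"tz":0,"wx":0,"wy":0,"wz":0},{"tx":0,"ty":0,"tz":0,"wx":0,"wy":0,"wz":0},{"tx":0,"ty":0,"tz":0,"wx":0,"wy":0,"wz":0},{"tx":0,"ty":0,"tz":0,"wx":0,"wy":0,"wz":0},{"tx":0,"ty":0,"tz":0,"wx":0,"wy":0,"wz":0},{"tx":0,"ty":0,"tz":0,"wx":0,"wy":0,"wz":0},{"tx":0,"ty":0,"tz":0,"wx":0,"wy":0,"wz":0},{"tx":0,"ty":0,"tz":0,"wx":0,"wy":0,"wz":0}]' 0.3 20
python3 -m crank '[{"tx":0,"ty":0,"tz":-2,"wx":0,"wy":0,"wz":0},{"tx":0,"ty":0,"tz":-6,"wx":0,"wy":0,"wz":0},{"tx":0,"ty":0,"tz":-12,"wx":0,"wy":0,"wz":0},{"tx":0,"ty":0,"tz":-20,"wx":0,"wy":0,"wz":0},{"tx":0,"ty":0,"tz":-26,"wx":0,"wy":0,"wz":0},{"tx":0,"ty":0,"tz":-30,"wx":0,"wy":0,"wz":0},{"tx":0,"ty":0,"tz":-30,"wx":0,"wy":0,"wz":0},{"tx":0,"ty":0,"tz":-30,"wx":0,"wy":0,"wz":0}]' 0.3 20
python3 - <<'E'
from h import *
c=cap('wrist');save(c,'w2.png')
c=cap('scene');cv2.imwrite('pics/s2.png',cv2.resize(cv2.cvtColor(c['image'][180:380,240:500],cv2.COLOR_RGB2BGR),None,fx=3,fy=3))
E
```

```text
t: 3.35
tool_pos: [0.4292, -0.1566, 0.0134]
tool_rot: [1.0, -0.0, 0.0, -0.0]
ft_force: [-0.1, 0.6, -0.2]
grip_width: 1.001
finger_force: 0.0
t: 4.15
tool_pos: [0.4293, -0.1566, 0.0134]
tool_rot: [1.0, -0.0, 0.0, -0.0]
ft_force: [0.1, 1.0, 5.1]
grip_width: 0.45
finger_force: 19.8
t: 4.95
tool_pos: [0.4292, -0.1566, 0.0434]
tool_rot: [1.0, -0.0, 0.0, 0.0]
ft_force: [-0.4, -0.1, -1.0]
grip_width: 0.445
finger_force: 20.2
```

View pics/w2.png

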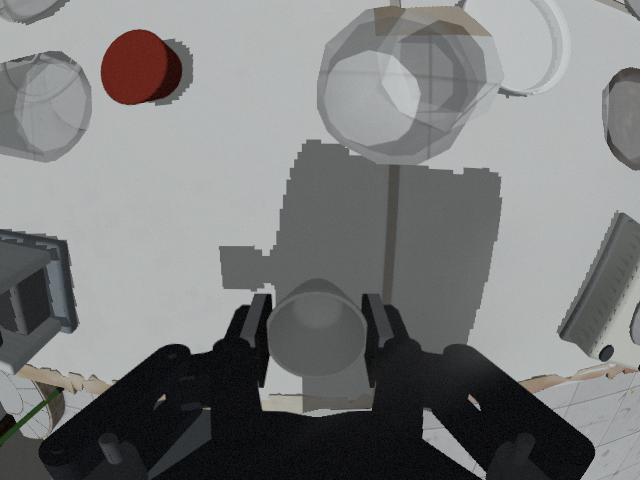

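View pics/s2.png

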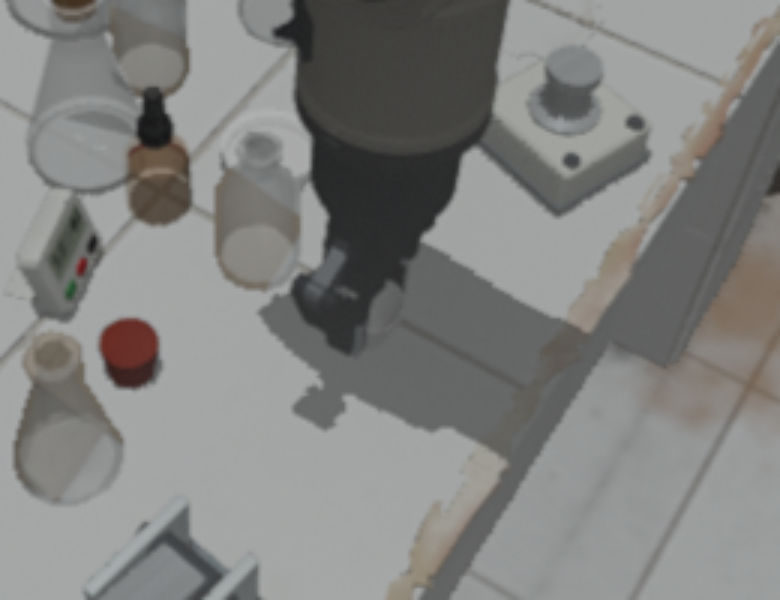

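The crucible is held centred between the pads, with its rim centre at about (317,333) in the wrist view, and it looks upright. The post is clear in the scene crop at (572,70). Next I lift and carry.

```bash
python3 -m crank '[{"tx":0,"ty":0,"tz":-10,"wx":0,"wy":0,"wz":0},{"tx":0,"ty":0,"tz":-30,"wx":0,"wy":0,"wz":0},{"tx":0,"ty":4,"tz":-55,"wx":0,"wy":0,"wz":0},{"tx":-1,"ty":14,"tz":-80,"wx":0,"wy":0,"wz":0},{"tx":-3,"ty":30,"tz":-95,"wx":0,"wy":0,"wz":0},{"tx":-5,"ty":50,"tz":-104,"wx":0,"wy":0,"wz":0},{"tx":-7,"ty":72,"tz":-107,"wx":0,"wy":0,"wz":0},{"tx":-9,"ty":96,"tz":-107,"wx":0,"wy":0,"wz":0}]' 0.3 20
python3 -m crank '[{"tx":-2,"ty":22,"tz":0,"wx":0,"wy":0,"wz":0},{"tx":-4,"ty":46,"tz":0,"wx":0,"wy":0,"wz":0},{"tx":-6,"ty":70,"tz":0,"wx":0,"wy":0,"wz":0},{"tx":-8,"ty":92,"tz":0,"wx":0,"wy":0,"wz":0},{"tx":-9,"ty":108,"tz":0,"wx":0,"wy":0,"wz":0},{"tx":-9,"ty":118,"tz":0,"wx":0,"wy":0,"wz":0},{"tx":-9,"ty":123,"tz":0,"wx":0,"wy":0,"wz":0},{"tx":-9,"ty":123,"tz":0,"wx":0,"wy":0,"wz":0}]' 0.3 20
python3 - <<'E'
from h import *
o=monitor.get_obs();print(o['tool_pos'],o['tool_rot'])
c=cap('wrist');save(c,'w3.png')
c=cap('scene');cv2.imwrite('pics/s3.png',cv2.resize(cv2.cvtColor(c['image'][100:280,330:530],cv2.COLOR_RGB2BGR),None,fx=3,fy=3))
E
```

```text
t: 5.85
tool_pos: [0.4203, -0.2534, 0.1516]
tool_rot: [1.0, 0.0, 0.001, 0.0]
ft_force: [-0.6, -0.2, -0.2]
grip_width: 0.451
finger_force: 20.2
t: 6.65
tool_pos: [0.4112, -0.3755, 0.1503]
tool_rot: [1.0, -0.0, -0.0, -0.0]
ft_force: [-0.7, 0.7, -0.3]
grip_width: 0.454
finger_force: 20.2
[ 0.41118506 -0.37554029  0.15026621] [ 9.99999969e-01 -1.66938718e-04 -6.72304207e-05 -1.71110771e-04]
```

View pics/w3.png

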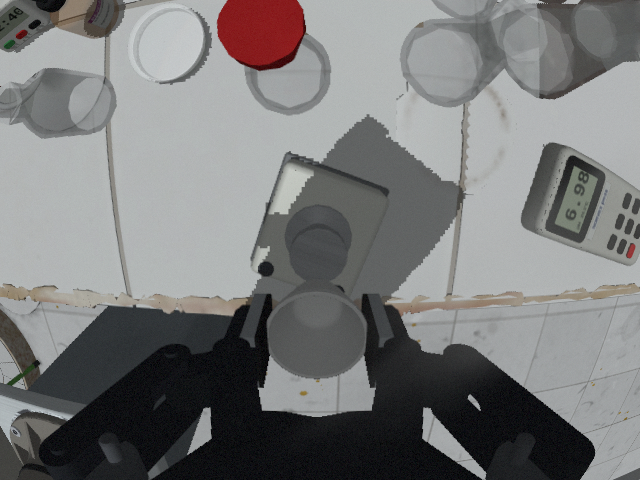

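View pics/s3.png

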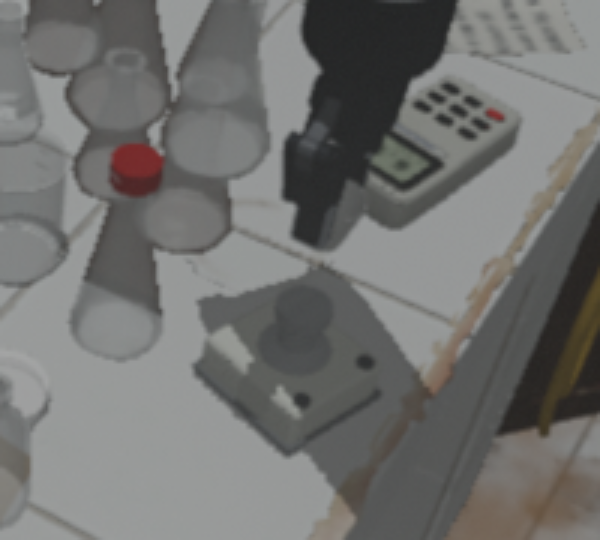

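The wrist view shows the post head at about (319,252), partly hidden by the held cup, whose rim centre is at (317,333). The scene crop shows the post at (303,300) under the cup, with clear space around it. I will check the alignment numerically.

Run:
```python
from h import *
c=np.load('wrist.npz')
for p in((288,252),(350,252),(319,222),(319,226)):print('post',p,fray(c,*p,.08).round(4))
for p in((268,333),(367,333),(317,290),(317,377)):print('rim',p,fray(c,*p,.1709).round(4))
g=cv2.cvtColor(c['image'],cv2.COLOR_RGB2GRAY)
print('col319',g[200:300:2,319].tolist());print('row252',g[252,270:370:2].tolist())
```

```text
post (288, 252) [ 0.4139 -0.3575  0.08  ]
post (350, 252) [ 0.4139 -0.3953  0.08  ]
post (319, 222) [ 0.4328 -0.3764  0.08  ]
post (319, 226) [ 0.4303 -0.3764  0.08  ]
rim (268, 333) [ 0.4129 -0.3563  0.1709]
rim (367, 333) [ 0.4129 -0.3945  0.1709]
rim (317, 290) [ 0.4315 -0.3752  0.1709]
rim (317, 377) [ 0.3913 -0.3752  0.1709]
col319 [100, 98, 91, 76, 84, 85, 83, 81, 86, 85, 84, 80, 63, 63, 69, 72, 76, 75, 73, 73, 74, 74, 78, 79, 78, 70, 73, 70, 70, 71, 71, 73, 68, 73, 75, 73, 75, 74, 70, 66, 80, 75, 77, 75, 77, 81, 104, 101, 95, 98]
row252 [98, 96, 98, 97, 96, 100, 94, 96, 96, 89, 73, 69, 73, 68, 72, 73, 74, 69, 73, 73, 77, 73, 72, 77, 76, 72, 72, 74, 74, 76, 73, 76, 77, 79, 77, 75, 80, 76, 75, 98, 98, 97, 98, 95, 98, 96, 95, 97, 91, 85]
```

```bash
python3 -m crank '[{"tx":0,"ty":0.5,"tz":8,"wx":0,"wy":0,"wz":0},{"tx":0,"ty":0.5,"tz":20,"wx":0,"wy":0,"wz":0},{"tx":0,"ty":0.5,"tz":34,"wx":0,"wy":0,"wz":0},{"tx":0,"ty":0.5,"tz":44,"wx":0,"wy":0,"wz":0},{"tx":0,"ty":0.5,"tz":50,"wx":0,"wy":0,"wz":0},{"tx":0,"ty":0.5,"tz":54,"wx":0,"wy":0,"wz":0},{"tx":0,"ty":0.5,"tz":56,"wx":0,"wy":0,"wz":0},{"tx":0,"ty":0.5,"tz":56,"wx":0,"wy":0,"wz":0}]' 0.3 20
python3 -m crank '[{"tx":0,"ty":0,"tz":0.3,"wx":0,"wy":0,"wz":0},{"tx":0,"ty":0,"tz":0.6,"wx":0,"wy":0,"wz":0},{"tx":0,"ty":0,"tz":0.6,"wx":0,"wy":0,"wz":0},{"tx":0,"ty":0,"tz":0.6,"wx":0,"wy":0,"wz":0},{"tx":0,"ty":0,"tz":0.6,"wx":0,"wy":0,"wz":0},{"tx":0,"ty":0,"tz":0.6,"wx":0,"wy":0,"wz":0},{"tx":0,"ty":0,"tz":0.6,"wx":0,"wy":0,"wz":0},{"tx":0,"ty":0,"tz":0.6,"wx":0,"wy":0,"wz":0}]' 0.3 20
```

```text
t: 7.55
tool_pos: [0.4111, -0.3761, 0.0943]
tool_rot: [1.0, -0.0, -0.0, -0.0]
ft_force: [0.1, -1.1, 0.2]
grip_width: 0.45
finger_force: 20.2
t: 8.35
tool_pos: [0.4111, -0.3761, 0.0937]
tool_rot: [1.0, -0.0, -0.0, -0.0]
ft_force: [-0.9, -0.8, -0.2]
grip_width: 0.45
finger_force: 20.2
```

```bash
python3 -m crank '[{"tx":0,"ty":0,"tz":0,"wx":0,"wy":0,"wz":0},{"tx":0,"ty":0,"tz":0,"wx":0,"wy":0,"wz":0},{"tx":0,"ty":0,"tz":0,"wx":0,"wy":0,"wz":0},{"tx":0,"ty":0,"tz":0,"wx":0,"wy":0,"wz":0},{"tx":0,"ty":0,"tz":0,"wx":0,"wy":0,"wz":0},{"tx":0,"ty":0,"tz":0,"wx":0,"wy":0,"wz":0},{"tx":0,"ty":0,"tz":0,"wx":0,"wy":0,"wz":0},{"tx":0,"ty":0,"tz":0,"wx":0,"wy":0,"wz":0}]' 0.85 20
python3 -m crank '[{"tx":0,"ty":0,"tz":-2,"wx":0,"wy":0,"wz":0},{"tx":0,"ty":0,"tz":-6,"wx":0,"wy":0,"wz":0},{"tx":0,"ty":0,"tz":-12,"wx":0,"wy":0,"wz":0},{"tx":0,"ty":0,"tz":-22,"wx":0,"wy":0,"wz":0},{"tx":0,"ty":0,"tz":-36,"wx":0,"wy":0,"wz":0},{"tx":0,"ty":0,"tz":-56,"wx":0,"wy":0,"wz":0},{"tx":0,"ty":0,"tz":-76,"wx":0,"wy":0,"wz":0},{"tx":0,"ty":0,"tz":-90,"wx":0,"wy":0,"wz":0}]' 0.85 20
python3 - <<'E'
from h import *
c=cap('wrist');save(c,'w4.png')
P=cloud(cap('scene'));d=np.hypot(P[...,0]-.411,P[...,1]+.3755)
S=P[(d<.03)&(P[...,2]>.06)&(P[...,2]<.135)]
for a in(.07,.082,.095,.105):
    s=S[(S[:,2]>a)&(S[:,2]<a+.012)];print(a,len(s),s.min(0).round(4),s.max(0).round(4))
E
```

```text
t: 9.15
tool_pos: [0.4111, -0.3761, 0.0937]
tool_rot: [1.0, -0.0, 0.0, -0.0]
ft_force: [0.4, 0.1, 0.2]
grip_width: 0.847
finger_force: 0.0
t: 9.95
tool_pos: [0.4115, -0.3765, 0.1861]
tool_rot: [1.0, -0.0, 0.001, 0.001]
ft_force: [-0.5, 0.6, 0.0]
grip_width: 0.851
finger_force: 0.0
0.07 144 [ 0.3931 -0.3855  0.0702] [ 0.4284 -0.3566  0.082 ]
0.082 74 [ 0.3969 -0.389   0.0823] [ 0.4227 -0.3573  0.0939]
0.095 158 [ 0.3934 -0.3945  0.095 ] [ 0.4281 -0.3568  0.107 ]
0.105 192 [ 0.3906 -0.3962  0.1051] [ 0.4307 -0.3544  0.1162]
```

View pics/w4.png

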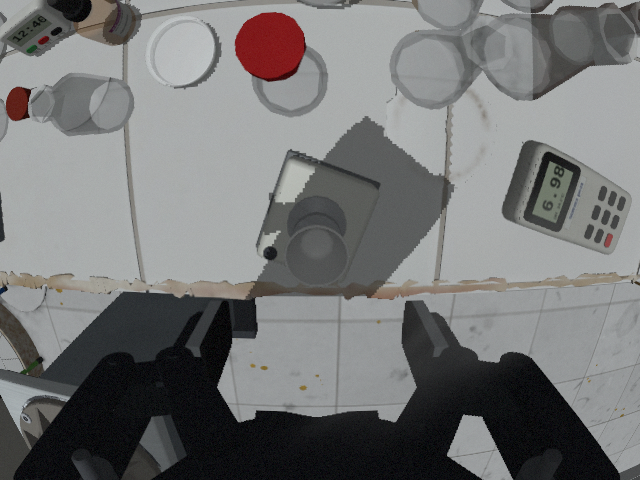

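The wrist view shows the crucible standing upright on the post, with its rim at (317,255) concentric with the post head. Depth gives the rim centre at about (0.411, -0.375). Next I close the fingers and travel to the lever pad.

```bash
python3 -m crank '[{"tx":0,"ty":-5,"tz":-8,"wx":0,"wy":0,"wz":0},{"tx":2,"ty":-25,"tz":-14,"wx":0,"wy":0,"wz":0},{"tx":4,"ty":-55,"tz":-14,"wx":0,"wy":0,"wz":0},{"tx":6,"ty":-95,"tz":-14,"wx":0,"wy":0,"wz":0},{"tx":8,"ty":-135,"tz":-14,"wx":0,"wy":0,"wz":0},{"tx":10,"ty":-175,"tz":-14,"wx":0,"wy":0,"wz":0},{"tx":12,"ty":-215,"tz":-14,"wx":0,"wy":0,"wz":0},{"tx":13,"ty":-250,"tz":-14,"wx":0,"wy":0,"wz":0}]' 0 20
python3 -m crank '[{"tx":2,"ty":-35,"tz":0,"wx":0,"wy":0,"wz":0},{"tx":4,"ty":-70,"tz":0,"wx":0,"wy":0,"wz":0},{"tx":6,"ty":-105,"tz":0,"wx":0,"wy":0,"wz":0},{"tx":8,"ty":-140,"tz":0,"wx":0,"wy":0,"wz":0},{"tx":9,"ty":-175,"tz":0,"wx":0,"wy":0,"wz":0},{"tx":10,"ty":-210,"tz":0,"wx":0,"wy":0,"wz":0},{"tx":11,"ty":-235,"tz":0,"wx":0,"wy":0,"wz":0},{"tx":11,"ty":-247,"tz":0,"wx":0,"wy":0,"wz":0}]' 0 20
python3 -m crank '[{"tx":0,"ty":0,"tz":5,"wx":0,"wy":0,"wz":0},{"tx":0,"ty":0,"tz":15,"wx":0,"wy":0,"wz":0},{"tx":0,"ty":0,"tz":30,"wx":0,"wy":0,"wz":0},{"tx":0,"ty":0,"tz":45,"wx":0,"wy":0,"wz":0},{"tx":0,"ty":0,"tz":55,"wx":0,"wy":0,"wz":0},{"tx":0,"ty":0,"tz":60,"wx":0,"wy":0,"wz":0},{"tx":0,"ty":0,"tz":60,"wx":0,"wy":0,"wz":0},{"tx":0,"ty":0,"tz":60,"wx":0,"wy":0,"wz":0}]' 0 20
python3 - <<'E'
from h import *
c=cap('wrist');save(c,'w5.png');o=monitor.get_obs();print(o['tool_pos'])
E
```

```text
t: 10.85
tool_pos: [0.4236, -0.1239, 0.1976]
tool_rot: [1.0, 0.0, -0.0, -0.0]
ft_force: [1.2, -1.0, -0.2]
grip_width: -0.0
finger_force: 0.0
t: 11.65
tool_pos: [0.4346, 0.1231, 0.1976]
tool_rot: [1.0, 0.001, -0.0, -0.0]
ft_force: [0.1, -0.5, -0.9]
grip_width: 0.003
finger_force: 0.0
t: 12.45
tool_pos: [0.4354, 0.1207, 0.138]
tool_rot: [1.0, -0.0, 0.0, -0.0]
ft_force: [0.9, -0.1, -0.3]
grip_width: 0.0
finger_force: 0.0
[0.43555359 0.12083973 0.1381939 ]
```

View pics/w5.png

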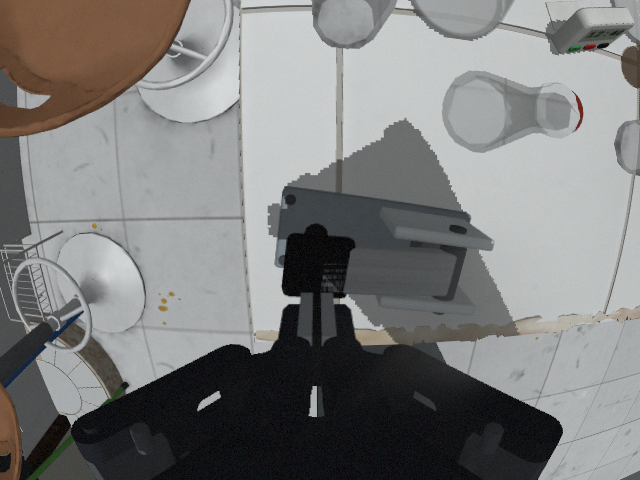

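The wrist view shows the closed fingertips over the black pad, which spans about (283–350, 235–298). The cheeks lie to the right.

```bash
python3 - <<'E'
from h import *
c=np.load('wrist.npz')
for p in((283,266),(353,266),(318,235),(318,298)):print('pad',p,fray(c,*p,.084).round(4))
E
python3 -m crank '[{"tx":0,"ty":0,"tz":8,"wx":0,"wy":0,"wz":0},{"tx":0,"ty":0,"tz":20,"wx":0,"wy":0,"wz":0},{"tx":0,"ty":0,"tz":32,"wx":0,"wy":0,"wz":0},{"tx":0,"ty":0,"tz":40,"wx":0,"wy":0,"wz":0},{"tx":0,"ty":0,"tz":44,"wx":0,"wy":0,"wz":0},{"tx":0,"ty":0,"tz":46,"wx":0,"wy":0,"wz":0},{"tx":0,"ty":0,"tz":46,"wx":0,"wy":0,"wz":0},{"tx":0,"ty":0,"tz":46,"wx":0,"wy":0,"wz":0}]' 0 20
```

```text
pad (283, 266) [0.4354 0.1405 0.084 ]
pad (353, 266) [0.4354 0.1005 0.084 ]
pad (318, 235) [0.4539 0.1205 0.084 ]
pad (318, 298) [0.4151 0.1205 0.084 ]
t: 13.3
tool_pos: [0.4355, 0.121, 0.092]
tool_rot: [1.0, -0.0, 0.0, -0.0]
ft_force: [0.0, -0.1, -0.6]
grip_width: 0.002
finger_force: 0.0
```

Centred on the pad. I press slowly from 92 mm down to about 69 mm.

```bash
python3 -m crank '[{"tx":0,"ty":0,"tz":3,"wx":0,"wy":0,"wz":0},{"tx":0,"ty":0,"tz":6,"wx":0,"wy":0,"wz":0},{"tx":0,"ty":0,"tz":9,"wx":0,"wy":0,"wz":0},{"tx":0,"ty":0,"tz":12,"wx":0,"wy":0,"wz":0},{"tx":0,"ty":0,"tz":15,"wx":0,"wy":0,"wz":0},{"tx":0,"ty":0,"tz":18,"wx":0,"wy":0,"wz":0},{"tx":0,"ty":0,"tz":20,"wx":0,"wy":0,"wz":0},{"tx":0,"ty":0,"tz":20,"wx":0,"wy":0,"wz":0}]' 0 20
python3 -m crank '[{"tx":0,"ty":0,"tz":1,"wx":0,"wy":0,"wz":0},{"tx":0,"ty":0,"tz":2,"wx":0,"wy":0,"wz":0},{"tx":0,"ty":0,"tz":3,"wx":0,"wy":0,"wz":0},{"tx":0,"ty":0,"tz":3,"wx":0,"wy":0,"wz":0},{"tx":0,"ty":0,"tz":3,"wx":0,"wy":0,"wz":0},{"tx":0,"ty":0,"tz":3,"wx":0,"wy":0,"wz":0},{"tx":0,"ty":0,"tz":3,"wx":0,"wy":0,"wz":0},{"tx":0,"ty":0,"tz":3,"wx":0,"wy":0,"wz":0}]' 0 20
python3 - <<'E'
from h import *
c=cap('scene');P=cloud(c);u=np.array([-.136,-.991]);o=np.array([.4287,.0762])
L=P[...,:2]-o;a=L@u;b=L@np.array([u[1],-u[0]]);ok=c['range_z']>0
for lo,hi in((-.07,-.05),(-.05,-.03),(-.025,-.005),(0,.02),(.02,.04)):
    m=ok&(a>lo)&(a<hi)&(abs(b)<.017)&(P[...,2]>.03)&(P[...,2]<.1);z=P[...,2][m]
    print('lever x',lo,hi,len(z),np.median(z).round(4) if len(z) else '')
m=ok&(a>.005)&(a<.06)&(abs(b)>.021)&(abs(b)<.027)&(P[...,2]>.05);print('cheek',np.median(P[...,2][m]).round(4))
cv2.imwrite('pics/s6.png',cv2.resize(cv2.cvtColor(c['image'][300:470,200:360],cv2.COLOR_RGB2BGR),None,fx=3.5,fy=3.5))
P=cloud(cap('top'));S=P[(np.hypot(P[...,0]-.411,P[...,1]+.3755)<.03)&(P[...,2]>.1)];print('cruc',(S.min(0)+S.max(0)).round(4)/2)
f=[]
for i in range(3):
    cap('top');o=monitor.get_obs();f.append(o['ft_force'])
print(o['t'],o['tool_pos'],np.round(f,1).tolist())
E
```

```text
t: 14.1
tool_pos: [0.4354, 0.1211, 0.0716]
tool_rot: [1.0, -0.0, 0.0, -0.0]
ft_force: [1.8, 2.4, 4.4]
grip_width: -0.002
finger_force: 2.2
t: 14.9
tool_pos: [0.4354, 0.1211, 0.0689]
tool_rot: [1.0, -0.0, 0.0, -0.0]
ft_force: [-0.1, 3.1, 5.2]
grip_width: 0.004
finger_force: 2.6
lever x -0.07 -0.05 200 0.0691
lever x -0.05 -0.03 159 0.0695
lever x -0.025 -0.005 246 0.0684
lever x 0 0.02 286 0.0682
lever x 0.02 0.04 284 0.0679
cheek 0.0679
cruc [ 0.41155 -0.3765   0.1095 ]
15.15 [0.4354059  0.12108285 0.06886961] [[0.7, 3.3, 5.6], [0.1, 3.8, 5.6], [-0.9, 4.5, 4.9]]
```

View pics/s6.png

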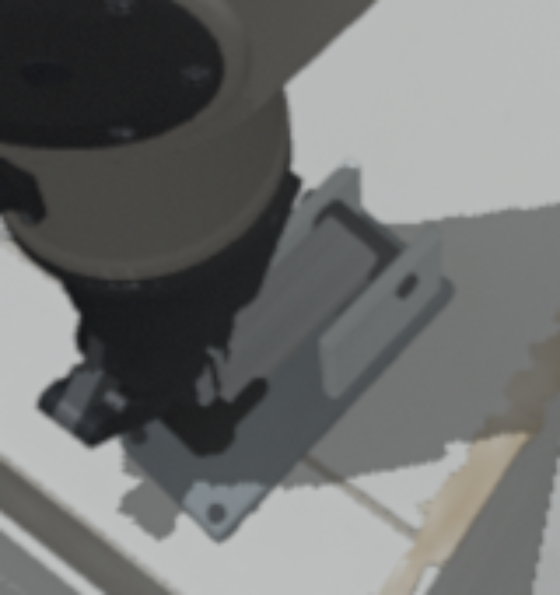

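The lever in the crop, from about (220,390) to (370,250), is almost level with the cheek tops. The measured slope is about 0.015 rad, the push is about 5–6 N, and the crucible is still on the post. I make one last 0.7 mm press, hold, and hand in.

```bash
python3 -m crank '[{"tx":0,"ty":0,"tz":0.4,"wx":0,"wy":0,"wz":0},{"tx":0,"ty":0,"tz":0.7,"wx":0,"wy":0,"wz":0},{"tx":0,"ty":0,"tz":0.7,"wx":0,"wy":0,"wz":0},{"tx":0,"ty":0,"tz":0.7,"wx":0,"wy":0,"wz":0},{"tx":0,"ty":0,"tz":0.7,"wx":0,"wy":0,"wz":0},{"tx":0,"ty":0,"tz":0.7,"wx":0,"wy":0,"wz":0},{"tx":0,"ty":0,"tz":0.7,"wx":0,"wy":0,"wz":0},{"tx":0,"ty":0,"tz":0.7,"wx":0,"wy":0,"wz":0}]' 0 20
python3 -c "
from h import *
print(manip.close_job())"
```

```text
t: 15.95
tool_pos: [0.4354, 0.1211, 0.0682]
tool_rot: [1.0, -0.0, 0.0, -0.0]
ft_force: [0.4, 3.6, 5.8]
grip_width: 0.004
finger_force: 2.7
the job is handed in; nothing more can be done
None
```

I handed the job in at about 16 s: the crucible stands upright and centred on the post, let go, and the fingers are holding the lever level at about 6 N; the hand-in gave no verdict.

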